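# Press the lid home on a counting tin with the bench screw press

## Robot

A 7-joint arm with a two-finger parallel gripper is mounted at the origin on the work surface. World frame = base frame: x ahead of the robot, y to its left, z up, the work surface at z = 0. Lengths are in m, angles in rad, forces in N, time in s.
With the tool pointing down it reaches from about 0.425 to 0.925 m from the base axis. Payload 6.8 kg.
Tool frame: the origin (TCP) lies on the centre line of the jaws, within the pads' length; the fingertips stand 14 mm ahead of it and the grasp point (between the pads) lies 5 mm behind it (bot.finger_overhang is the distance from the TCP to the fingertips, in m); z points along the fingers, y is the line along which they close (so a half turn about z gives the same grasp; the last joint's range is limited). The gripper opens to 85 mm and grips with 20 to 120 N. Pads are 22 mm wide; open, the fingers measure 114 mm over their backs; the gripper's body (76 mm by 85 mm) begins 54 mm behind the grasp point. The pads swing forward as they close: fully open they stand 13 mm farther back than shut.
Start: joints at [-1.432, 0.477, 0.022, 1.555, -0.011, 1.109, -0.083], TCP at [0.165, 0.655, 0.245] pointing down, gripper open.
Joint ranges: [-2.96, 2.96], [-0.34, 2.1], [-1.41, 1.46], [0.24, 2.44], [-1.37, 4.51], [0.17, 1.92], [-2.96, 2.96]. Speed limits (rad/s): [2.39, 2.39, 3.14, 3.14, 3.14, 3.14, 3.14].

## Interface

Orientations are given as a unit quaternion [w, x, y, z].
In Python, from station import bot gives the robot as it stands.
- The arm moves only by the shell command python3 -m inch 'ROWS' [OPENING] [FORCE]. ROWS is JSON, a list of rows, each a list of 4 numbers: the shift along the tool's x, y, z in m, then the turn about the tool's z in degrees. A call has 1 to 12 rows; each row shifts and turns the commanded pose from where the row before left it, along the tool's axes as they then stand; what a row does not reach is not made up. A row lasts 1/10 s, in which the tool goes at most 50 mm and 8.59 degrees, less where a joint would pass 70% of its speed; a pose out of reach is approached as far as the arm can. A call is refused whole if a number of a shift passes 0.05 or a number of a turn 8.59, either way. A call with a gripper value outside its range is refused whole. OPENING is the finger opening in m, from 0 to 0.0854, set as the call begins (- or left out, the last holds). The fingers move at their own pace and stop on an object; FORCE is the grip in N (left out, the last holds). Time passes only in rows, so rows that do not move let the fingers close. It gives the time, the measured TCP pose, the force, the opening and the grip force at its end, in the units of the state.
- bot.get_obs(): the state, without advancing time (a new reading comes with each control period).
- bot.read_camera(name): name is "scene" or "top"; returns a dict with "color" (400x640x3 uint8, red, green, blue), "mtx" (3x3 intrinsics, pixels), "world_from_camera" (4x4, takes a point from camera to world coordinates). Camera axes: x right, y up, looking along -z (the intrinsics and any distortion apply to the point x, -y, -z); pixel columns grow to the right and rows downward; lengths in m; the calibration is good to about 2 mm. A picture is of the moment at which its call begins. There is no depth.
- bot.hand_in(): hands the job in; it is judged then, once.
The state is a dict: "t": time; "q": joint angles; "joint_vel": joint speeds; "joint_torque": joint torques, N m; "eef_pos": TCP position; "tool_rot": TCP orientation; "contact_force": force on the tool from outside, world axes, zero at the start; "torque": the same for the moment, N m; "gripper_width": opening from 0.0 (shut) to 1.0 (fully open); "grasp_force": force on a finger pad.
Only numpy, scipy, OpenCV 4.12 (cv2) and the standard library are available. Lean on these libraries where they do the work, as an engineer would, in place of code of your own. Each camera call takes 0.05 s, during which the arm holds its last target. There are 200 camera calls.

## Task

Seal the counting tin in the bench press: push the press's slide fully in so that the tin stands under the ram, then take the crank by its revolving grip and wind the ram down, without letting go on the way, until the lid is pressed fully home on the tin; stop when it comes up hard, for forcing it further crushes the tin. Then wind back one full turn so that the tin is free, let go, and leave the slide in and the other things on the bench where they are.

Things in the scene. Friction and masses are not known exactly. Their poses are not given: they have to be found in the camera images.
- press: Grey cast bench screw press, fixed. Base 130 x 270 x 20 mm; column on its +y side, 58 to 118 mm from the ram axis; head 66 mm wide over the tin, 162 to 240 mm above the bench. Origin on the bench under the ram axis, x across, y along the slide's run, z up. Its x axis is within 0.35 rad of the robot's.
- slide: Steel slide on the press's base, 78 mm wide, top 30 mm above the bench, carrying the tin. It starts drawn out 90 mm to the press's -y and is pushed to +y, with about 3 N of rubbing, until its tail meets the stop bar; it stays where it is left. Origin under the tin's place: (0, -90, 20) mm in the press's frame drawn out, (0, 0, 20) fully in.
- slide_handle (a point): Grey upright knob at the -y end of the slide, 21 mm in diameter, from 30 to 77 mm above the bench. The point is on its axis, 58 mm above the bench, 140 mm to -y of the tin's place: at (0, -230, 58) mm in the press's frame drawn out, (0, -140, 58) fully in.
- tin: Round metal counting tin, 64 mm in diameter, 0.2 to 0.5 kg, its slip-on lid set on but not pressed down. It stands loose in a ring (6 mm high, 2.5 mm play) on the slide. Origin: centre of its underside, 30 mm above the bench; z up. More than 260 N from the ram crushes it.
- lid_top (a point): Centre of the top of the tin's steel lid, 66 mm in diameter, a tight fit. At the start 44 to 46 mm above the tin's underside; fully home, when its skirt meets the bead round the tin, 40 mm. It slides on against a drag of about 60 N, then comes up hard.
- ram: Steel ram, 32 mm in diameter, sliding straight up and down out of the press's head. Origin: centre of its lower end, z up; 153 mm above the bench at the top of its 80 mm stroke. A steel foot 42 mm wide is screwed into that end; its face hangs 10 to 20 mm below the origin, as somebody set it, not known more exactly: contact must be felt at the crank.
- crank_axis (a point): Point on the crank's vertical axis, on top of its hub, 265 mm above the bench, straight over the ram. The crank is a flat steel bar over the press's head and keeps its height as it turns. Clockwise from above lowers the ram, 24 mm per turn; anticlockwise raises it. 1.3 to 2.9 turns bring the foot to the lid. It stays where it is left.
- grip: Grey upright grip on the crank's end, 25 mm in diameter, spinning freely on its pin, 60 mm from the crank axis. Origin: its centre, 290 mm above the bench; it spans 265 to 315 mm, the bar below it. Pushing it round takes 0.5 to 3 N running free, about 4 N more while the lid goes on, then rises steeply; 260 N at the ram is about 17 N above free running.
- tube_rack: Blue microtube rack, 130 x 90 x 55 mm, off to one side; origin at the centre of its underside. To be left alone.
- survey_meter: Khaki survey meter with a carrying handle, 120 x 200 x 130 mm, beyond the press and to one side; origin at the centre of its underside. To be left alone.
- sealed_tin_a: Tin already sealed, 66 mm in diameter, 40 mm high, on the bench; origin at the centre of its underside. To be left alone.
- sealed_tin_b: Another sealed tin like sealed_tin_a. To be left alone.
There are look-alikes about, which are no part of the job. What is shaped like the tin but black, blue or pink is not meant.

How it is judged:
By the outcome, as a careful person would: the job done as asked, in the order asked, and still so for the second after the job is handed in, with the robot touching nothing.
It also fails if it takes over 72 s, if anything falls off the work surface, if the arm or the gripper's body presses on something with over 40 N, if the wrist force passes 120 N, or if a joint passes its speed limit or range.

## Working session

There is one attempt and no reset: what is moved stays moved. The work goes in short steps, Python scripts to look and compute and a shell command to move; the robot and the scene stay as the last step left them, time stands still between calls to the robot, and variables do not carry over. Pictures are saved under pics/ and viewed, at most 10 in all, crops included, and the job is handed in when it is done.

```bash
ls; mkdir -p pics; python3 - <<'E'
from station import bot
import cv2,numpy as np
o=bot.get_obs();print({k:np.round(v,3).tolist() for k,v in o.items()})
for n in("scene","top"):
    c=bot.read_camera(n);cv2.imwrite(f"pics/{n}0.png",c["color"][:,:,::-1]);print(n,c["mtx"].tolist(),c["world_from_camera"].round(4).tolist(),[k for k in c])
E
```

```text
pics
{'t': 0.0, 'q': [-1.432, 0.478, 0.022, 1.556, -0.011, 1.109, -0.083], 'joint_vel': [-0.001, -0.001, -0.001, -0.001, 0.0, -0.0, 0.0], 'joint_torque': [0.002, -59.644, 1.608, -28.118, 0.012, 0.009, 0.0], 'eef_pos': [0.165, 0.654, 0.244], 'tool_rot': [-0.0, 0.123, 0.992, -0.001], 'contact_force': [0.151, -0.683, -1.305], 'torque': [-0.1, -0.053, -0.035], 'grasp_force': 0.0, 'gripper_width': 0.995}
scene [[473.1607508301695, 0.0, 316.6675830598078], [0.0, 473.1607508301695, 202.8701159921656], [0.0, 0.0, 1.0]] [[0.6218, -0.5049, 0.5987, 1.5298], [0.7831, 0.4051, -0.4718, -0.8027], [-0.0043, 0.7622, 0.6473, 1.2534], [0.0, 0.0, 0.0, 1.0]] ['color', 'mtx', 'world_from_camera']
top [[436.0013816280414, 0.0, 314.3304714269524], [0.0, 436.0013816280414, 203.65959572634543], [0.0, 0.0, 1.0]] [[0.0008, 0.9963, -0.0858, 0.4237], [-0.9998, 0.0023, 0.0174, -0.022], [0.0175, 0.0858, 0.9962, 1.5067], [0.0, 0.0, 0.0, 1.0]] ['color', 'mtx', 'world_from_camera']
```

View pics/scene0.png

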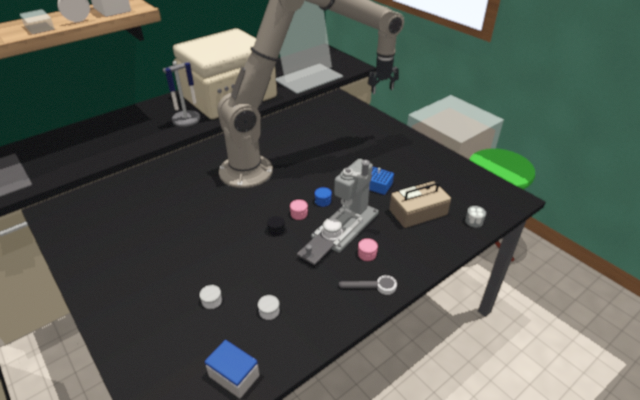

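View pics/top0.png

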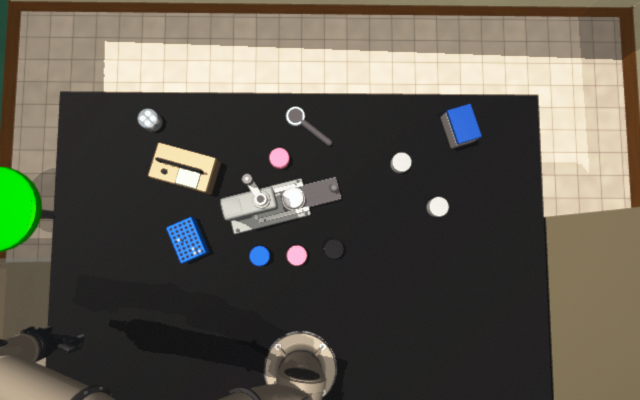

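The top view shows the press at about (265,205), with the crank hub at about (261,198), the grip near (247,179), the tin at (293,197) and the slide end near (338,190). I'll enlarge both.

```bash
python3 - <<'E'
import cv2,numpy as np
a=cv2.imread("pics/top0.png")[160:245,210:350];b=cv2.imread("pics/scene0.png")[150:270,290:430]
a=cv2.resize(a,None,fx=5,fy=5,interpolation=cv2.INTER_CUBIC)[:300+125];b=cv2.resize(b,(700,600),interpolation=cv2.INTER_CUBIC)
cv2.imwrite("pics/a.png",a);cv2.imwrite("pics/b.png",b)
E
cat > h.py <<'E'
from station import bot
import numpy as np
def onplane(c,u,v,z):
    K,T=c["mtx"],c["world_from_camera"];d=T[:3,:3]@[(u-K[0,2])/K[0,0],-(v-K[1,2])/K[1,1],-1]
    o=T[:3,3];return (o+d*(z-o[2])/d[2])[:2]
def proj(c,p):
    K,T=c["mtx"],c["world_from_camera"];q=T[:3,:3].T@(np.array(p)-T[:3,3])
    return np.array([K[0,2]-K[0,0]*q[0]/q[2],K[1,2]+K[1,1]*q[1]/q[2]])
E
```

```text
(no output)
```

View pics/a.png

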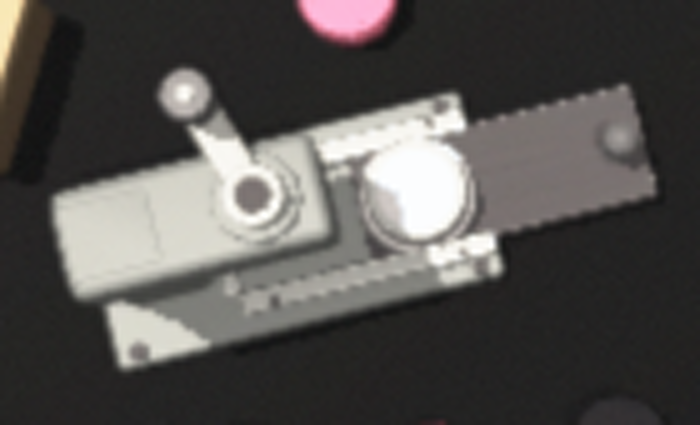

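View pics/b.png

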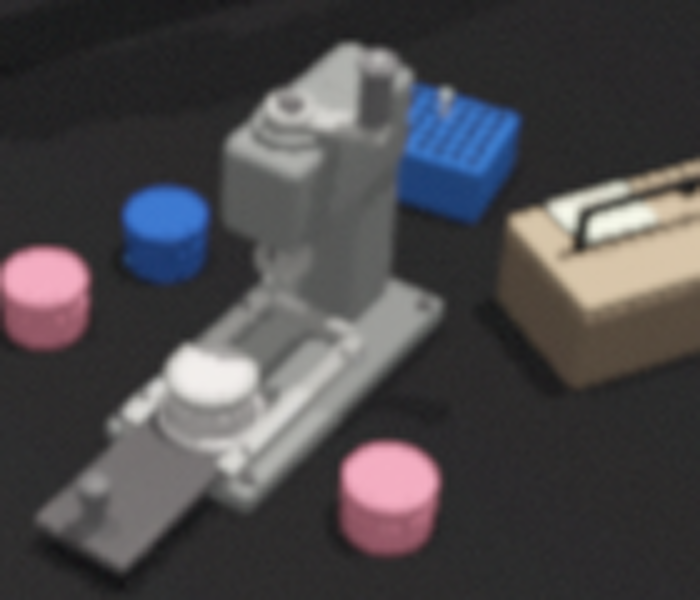

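The crops show, in full-image top pixels, the hub at (260.2,198.9), grip top at (246.9,178.3), lid at (293.1,197.1) and knob top at (333.9,187.3). In the scene crop the grip stands at about (378,62) and the knob at (95,485).

```bash
python3 - <<'E'
from h import *
c=bot.read_camera("top");s=bot.read_camera("scene")
P={n:onplane(c,u,v,z) for n,u,v,z in[("hub",260.0,198.8,.265),("grip",246.8,178.2,.315),("lid",293,197,.075),("knob",333.8,187.2,.077)]}
for n in P:
    z={"hub":.265,"grip":.315,"lid":.075,"knob":.077}[n]
    q=proj(s,[*P[n],z]);print(n,P[n].round(4),"scene crop",((q-[290,150])*5).round(0))
d=P["hub"]-P["knob"];print(np.hypot(*d),"yaw",np.arctan2(d[1],d[0])-np.pi/2, "lid-knob",np.hypot(*(P["lid"]-P["knob"])),"hub-lid",np.hypot(*(P["hub"]-P["lid"])))
g=P["grip"]-P["hub"];print("grip r",np.hypot(*g),np.degrees(np.arctan2(g[1],g[0])), "ranges",{n:np.hypot(*P[n]).round(3) for n in P})
E
```

```text
hub [0.5443 0.1115] scene crop [286. 101.]
grip [0.5962 0.143 ] scene crop [374.  60.]
lid [0.5689 0.0234] scene crop [208. 372.]
knob [ 0.6017 -0.1113] scene crop [ 89. 477.]
0.23004112837186952 yaw 0.2521490876907413 lid-knob 0.1385709631955137 hub-lid 0.09150379655749805
grip r 0.06077616845601333 31.226658516308724 ranges {'hub': np.float64(0.556), 'grip': np.float64(0.613), 'lid': np.float64(0.569), 'knob': np.float64(0.612)}
```

Both views agree and the sizes match (knob to hub 230 mm, grip radius 60.8 mm, yaw 0.252 rad). Next I lift and turn to the press frame, where tool x is -press x and tool y is +press y.

```bash
cat >> h.py <<'E'
HUB=np.array([.5443,.1115]);YAW=.252
def st(target=None):
    o=bot.get_obs();w,x,y,z=o["tool_rot"]
    from scipy.spatial.transform import Rotation as R
    M=R.from_quat([x,y,z,w]).as_matrix();p=np.array(o["eef_pos"])
    print("t",round(float(o["t"]),2),"p",p.round(4),"toolz",M[:,2].round(3),"yaw y deg",np.degrees(np.arctan2(M[1,1],M[0,1])).round(2),"q",np.round(o["q"],2),"F",np.round(o["contact_force"],1),"w",round(float(o["gripper_width"]),3),"gf",round(float(o["grasp_force"]),1))
    if target is not None: print("delta tool",(M.T@(np.array(target)-p)).round(4))
E
python3 -m inch '[[0,0,-0.04,-7.1],[0,0,-0.04,-7.1],[0,0,-0.04,-7.1],[0,0,-0.04,-7.1],[0,0,0,0]]' 0.05 && python3 -m inch '[[-0.0116,-0.0425,0,0],[-0.0116,-0.0425,0,0],[-0.0116,-0.0425,0,0]]'; python3 -c "
from h import *;st([.6017,-.1113,.3])"
```

```text
t: 0.7
eef_pos: [0.1654, 0.6565, 0.4123]
tool_rot: [0.002, -0.125, 0.992, 0.005]
contact_force: [0.7, 0.3, -0.3]
gripper_width: 0.588
grasp_force: 0.0
t: 1.0
eef_pos: [0.2306, 0.538, 0.4044]
tool_rot: [-0.0, -0.124, 0.992, -0.001]
contact_force: [0.6, -0.7, 0.1]
gripper_width: 0.584
grasp_force: 0.0
t 1.0 p [0.2306 0.538  0.4044] toolz [-0.    -0.001 -1.   ] yaw y deg 104.24 q [-1.24  0.22 -0.04  1.55  0.01  1.36  0.54] F [ 0.6 -0.7  0.1] w 0.584 gf 0.0
delta tool [-0.2    -0.7205  0.105 ]
```

```bash
python3 -m inch '[[-0.0125,-0.045,0,0],[-0.0125,-0.045,0,0],[-0.0125,-0.045,0,0],[-0.0125,-0.045,0,0],[-0.0125,-0.045,0,0],[-0.0125,-0.045,0,0],[-0.0125,-0.045,0,0],[-0.0125,-0.045,0,0]]' >/dev/null&& python3 -m inch '[[-0.0125,-0.045,0,0],[-0.0125,-0.045,0,0],[-0.0125,-0.045,0,0],[-0.0125,-0.045,0,0],[-0.0125,-0.045,0,0],[-0.0125,-0.045,0,0],[-0.0125,-0.045,0,0],[-0.0125,-0.045,0,0],[0,0,0.05,0],[0,0,0.05,0],[0,0,0.05,0],[0,0,0,0]]' >/dev/null; python3 -c "
from h import *;st([.6017,-.1113,.055])
import cv2
for n,x,y in(('top',300,150),('scene',270,180)):
    c=bot.read_camera(n);q=c['color'][y:y+75,x:x+100,::-1];cv2.imwrite('pics/k_'+n+'.png',cv2.resize(q,(400,300)))
"; python3 -c "
import cv2,numpy as np
cv2.imwrite('pics/k.png',np.hstack([cv2.imread('pics/k_top.png'),cv2.imread('pics/k_scene.png')]))"
```

```text
t 3.0 p [ 0.5966 -0.1078  0.2483] toolz [-0.013  0.001 -1.   ] yaw y deg 104.23 q [-0.33  0.4   0.55  1.74 -0.23  1.07  2.11] F [-0.2  1.3  0.4] w 0.584 gf 0.0
delta tool [-0.0065 -0.0054  0.1932]
```

View pics/k.png

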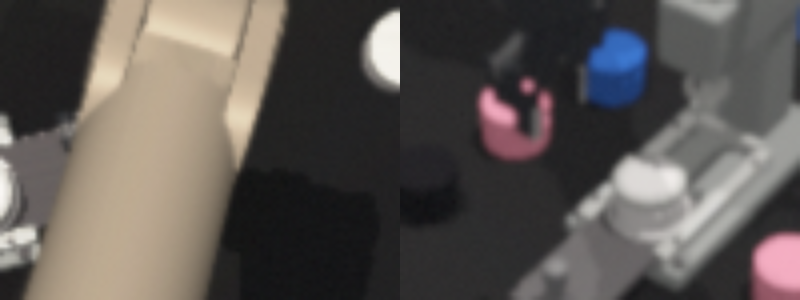

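The top view is hidden by the arm. The scene view shows the gripper above and the knob free, near (155,270) in that half. I descend on the estimate, which the 50 mm opening easily covers.

```bash
python3 -m inch '[[-0.006,-0.005,0.04,0],[0,0,0.05,0],[0,0,0.04,0],[0,0,0.03,0],[0,0,0.015,0],[0,0,0,0],[0,0,0,0]]'; python3 -c "
from h import *;st([.6017,-.1113,.055])"; 
```

```text
t: 3.8
eef_pos: [0.6103, -0.1127, 0.0828]
tool_rot: [0.002, -0.124, 0.992, -0.0]
contact_force: [0.4, -0.2, 0.4]
gripper_width: 0.583
grasp_force: 0.0
t 3.8 p [ 0.6103 -0.1127  0.0828] toolz [ 0.004 -0.    -1.   ] yaw y deg 104.26 q [-0.24  0.62  0.45  1.84 -0.37  0.76  2.22] F [ 0.4 -0.2  0.4] w 0.583 gf 0.0
delta tool [0.0081 0.0036 0.0278]
```

```bash
python3 -m inch '[[0.008,0.003,0.015,0],[0,0,0.013,0],[0,0,0,0]]' && python3 -m inch '[[0,0,0,0],[0,0,0,0],[0,0,0,0],[0,0,0,0],[0,0,0,0]]' 0.01 25; python3 -c "
from h import *;st([.6017,-.1113,.055])"; 
```

```text
t: 4.1
eef_pos: [0.5998, -0.1111, 0.0522]
tool_rot: [-0.0, -0.124, 0.992, 0.0]
contact_force: [-0.8, 0.4, 0.2]
gripper_width: 0.588
grasp_force: 0.0
t: 4.6
eef_pos: [0.6005, -0.1109, 0.0533]
tool_rot: [0.001, -0.124, 0.992, 0.0]
contact_force: [-1.5, 2.2, 6.5]
gripper_width: 0.234
grasp_force: 25.1
t 4.6 p [ 0.6005 -0.1109  0.0533] toolz [ 0.001  0.001 -1.   ] yaw y deg 104.28 q [-0.23  0.65  0.42  1.87 -0.39  0.7   2.24] F [-1.5  2.2  6.5] w 0.234 gf 25.1
delta tool [-0.0011 -0.0007 -0.0017]
```

The knob is gripped (20 mm between the pads). Now I push in.

```bash
python3 -m inch '[[0,0.01,0,0],[0,0.015,0,0],[0,0.015,0,0],[0,0.015,0,0],[0,0.015,0,0],[0,0.01,0,0],[0,0,0,0]]' && python3 -m inch '[[0,0.004,0,0],[0,0.004,0,0],[0,0,0,0]]'&& python3 -m inch '[[0,0.003,0,0],[0,0,0,0]]'; python3 -c "
from h import *;st([.6017-.0224,-.1113+.0871,.055])"; 
```

```text
t: 5.3
eef_pos: [0.58, -0.0308, 0.0532]
tool_rot: [0.0, -0.125, 0.992, 0.001]
contact_force: [-2.0, 3.1, 10.6]
gripper_width: 0.237
grasp_force: 26.9
t: 5.6
eef_pos: [0.5784, -0.0249, 0.0532]
tool_rot: [0.001, -0.125, 0.992, 0.0]
contact_force: [-1.0, 0.0, 7.8]
gripper_width: 0.236
grasp_force: 26.7
t: 5.8
eef_pos: [0.5782, -0.0237, 0.0533]
tool_rot: [0.001, -0.124, 0.992, -0.001]
contact_force: [-0.4, -3.7, 5.3]
gripper_width: 0.238
grasp_force: 26.5
t 5.8 p [ 0.5782 -0.0237  0.0533] toolz [ 0.002 -0.001 -1.   ] yaw y deg 104.24 q [-0.39  0.61  0.43  1.95 -0.4   0.66  2.11] F [-0.4 -3.7  5.3] w 0.238 gf 26.5
delta tool [-0.001  -0.0007 -0.0017]
```

```bash
python3 -m inch '[[0,0.003,0,0],[0,0,0,0],[0,0,0,0]]' && python3 -m inch '[[0,0.003,0,0],[0,0,0,0],[0,0,0,0]]'
```

```text
t: 6.1
eef_pos: [0.5782, -0.0237, 0.0533]
tool_rot: [0.002, -0.123, 0.992, -0.002]
contact_force: [3.4, -11.2, 2.2]
gripper_width: 0.241
grasp_force: 26.6
t: 6.4
eef_pos: [0.5781, -0.0236, 0.0533]
tool_rot: [0.003, -0.122, 0.993, -0.004]
contact_force: [6.6, -17.8, -3.0]
gripper_width: 0.237
grasp_force: 27.1
```

At the stop (about 18 N, no motion). I relax, release, rise and go over the grip.

```bash
python3 -m inch '[[0,-0.006,0,0],[0,0,0,0],[0,0,0,0]]' && python3 -m inch '[[0,0,0,0],[0,0,0,0],[0,0,0,0],[0,0,-0.01,0],[0,0,-0.03,0],[0,0,-0.05,0],[0,0,-0.05,0],[0,0,-0.05,0],[0,0,-0.05,0],[0,0,-0.05,0],[0,0,-0.05,0],[0,0,0,0]]' 0.05 60; python3 -c "
from h import *;st([.5962,.143,.40])"
```

```text
t: 6.7
eef_pos: [0.5782, -0.0238, 0.0532]
tool_rot: [0.001, -0.124, 0.992, -0.001]
contact_force: [0.5, -3.4, 6.3]
gripper_width: 0.235
grasp_force: 26.6
t: 7.9
eef_pos: [0.5799, -0.0242, 0.4003]
tool_rot: [0.006, -0.124, 0.992, 0.0]
contact_force: [0.2, -0.4, -0.5]
gripper_width: 0.584
grasp_force: 0.0
t 7.9 p [ 0.5799 -0.0242  0.4003] toolz [ 0.012  0.002 -1.   ] yaw y deg 104.22 q [-0.57  0.22  0.62  1.62 -0.14  1.33  1.89] F [ 0.2 -0.4 -0.5] w 0.584 gf 0.0
delta tool [-0.0569  0.1581  0.0008]
```

```bash
python3 -m inch '[[-0.014,0.04,0,0],[-0.014,0.04,0,0],[-0.014,0.04,0,0],[-0.014,0.038,0,0],[0,0,0,0],[0,0,0,0],[0,0,0,0]]'>/dev/null; python3 -c "
from h import *;st([.5962,.143,.29])
import cv2
I=[]
for n,x,y in(('top',220,150),('scene',290,140)):
    c=bot.read_camera(n);q=c['color'][y:y+96,x:x+128,::-1];I.append(cv2.resize(q,(400,300),interpolation=cv2.INTER_CUBIC))
    print(n,(proj(c,[.5962,.143,.315])-[x,y])*3.125,'knob in',(proj(c,[.5793,-.0242,.077])-[x,y])*3.125)
cv2.imwrite('pics/g.png',np.hstack(I))"
```

```text
t 8.6 p [0.5926 0.142  0.3924] toolz [-0.    -0.001 -1.   ] yaw y deg 104.14 q [-0.75  0.29  0.54  1.55 -0.15  1.35  1.62] F [-0.7 -0.9 -0. ] w 0.583 gf 0.0
delta tool [-3.800e-03  1.000e-04  1.024e-01]
top [83.76207479 88.16140341] knob in [273.25187192 137.04058671]
scene [233.78927099  68.91360651] knob in [103.93335191 284.86676103]
```

View pics/g.png

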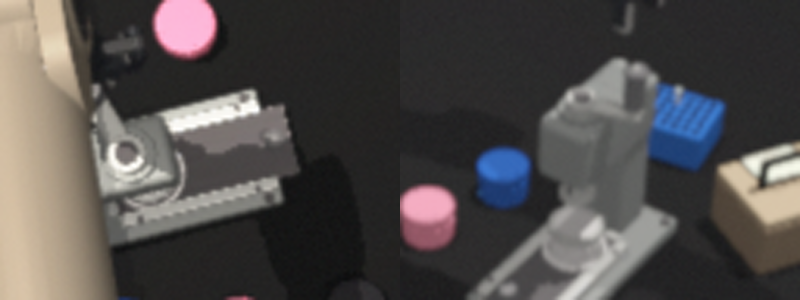

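The slide is in: the knob shows at (272,135) top against (273,137) expected, and the tin is under the ram. The grip is at (237,72) in the scene view, as predicted. I descend and grasp it.

```bash
python3 -m inch '[[-0.003,0,0.03,0],[0,0,0.02,0],[0,0,0,0],[0,0,0,0]]'; python3 -c "
from h import *;st([.5962,.143,.29])"
```

```text
t: 9.1
eef_pos: [0.5958, 0.1435, 0.3429]
tool_rot: [0.0, -0.123, 0.992, -0.0]
contact_force: [-0.1, 0.4, 0.2]
gripper_width: 0.587
grasp_force: 0.0
t 9.1 p [0.5958 0.1435 0.3429] toolz [ 0. -0. -1.] yaw y deg 104.17 q [-0.74  0.32  0.53  1.62 -0.17  1.25  1.64] F [-0.1  0.4  0.2] w 0.587 gf 0.0
delta tool [-0.0003 -0.0006  0.0529]
```

```bash
python3 -m inch '[[0,0,0.025,0],[0,0,0.015,0],[0,0,0.01,0],[0,0,0,0],[0,0,0,0]]' && python3 -m inch '[[0,0,0,0],[0,0,0,0],[0,0,0,0],[0,0,0,0],[0,0,0,0]]' 0.012 60; python3 -c "
from h import *;st()
p=np.array(bot.get_obs()['eef_pos'])[:2]-HUB;print(np.hypot(*p),np.degrees(np.arctan2(p[1],p[0])-YAW))"
```

```text
t: 9.6
eef_pos: [0.5959, 0.1444, 0.2929]
tool_rot: [0.0, -0.124, 0.992, 0.0]
contact_force: [0.0, 0.8, 0.2]
gripper_width: 0.587
grasp_force: 0.0
t: 10.1
eef_pos: [0.5961, 0.1444, 0.2933]
tool_rot: [0.001, -0.124, 0.992, 0.0]
contact_force: [-0.4, -0.3, 5.4]
gripper_width: 0.275
grasp_force: 58.6
t 10.1 p [0.5961 0.1444 0.2933] toolz [ 0.001  0.001 -1.   ] yaw y deg 104.25 q [-0.73  0.36  0.52  1.68 -0.19  1.15  1.66] F [-0.4 -0.3  5.4] w 0.275 gf 58.6
0.06137127787998237 17.971191475706732
```

Gripped (23.5 mm). First a short 47° wind to check the direction and forces.

```bash
cat > c.py <<'E'
from h import *
o=bot.get_obs();p=np.array(o["eef_pos"])-[*HUB,0];a=np.arctan2(p[1],p[0]);F=np.array(o["contact_force"])
print("t %.1f r %.1f phi %.1f | opposing(ccw) %.1f radial-out %.1f Fz %.1f | grip %.1f w %.3f z %.4f"%(o["t"],1e3*np.hypot(p[0],p[1]),np.degrees(a-YAW),F[1]*np.cos(a)-F[0]*np.sin(a),F[0]*np.cos(a)+F[1]*np.sin(a),F[2],o["grasp_force"],o["gripper_width"],o["eef_pos"][2]), "q7",round(float(o["q"][6]),2))
E
python3 -m inch '[[-0.0007,-0.0025,0,0],[-0.002,-0.0155,0,0],[0.002,-0.0155,0,0],[0.006,-0.0145,0,0]]'>/dev/null;python3 c.py;python3 -m inch '[[0,0,0,0],[0,0,0,0]]'>/dev/null; python3 c.py
```

```text
t 10.5 r 60.9 phi -28.6 | opposing(ccw) 0.6 radial-out -3.8 Fz 6.5 | grip 58.7 w 0.274 z 0.2933 q7 1.74
t 10.7 r 60.8 phi -30.5 | opposing(ccw) -2.6 radial-out 0.1 Fz 6.1 | grip 58.7 w 0.274 z 0.2933 q7 1.74
```

```bash
python3 -m inch '[[0.0095,-0.0124,0,0],[0.0124,-0.0095,0,0],[0.0145,-0.006,0,0],[0.0155,-0.002,0,0]]'>/dev/null;python3 c.py;python3 -m inch '[[0.0155,0.002,0,0],[0.0145,0.006,0,0],[0.0124,0.0095,0,0],[0.0095,0.0124,0,0],[0.006,0.0145,0,0],[0.002,0.0155,0,0],[-0.002,0.0155,0,0],[-0.006,0.0145,0,0]]'>/dev/null; python3 c.py
```

```text
t 11.1 r 59.5 phi -89.6 | opposing(ccw) -0.2 radial-out -2.9 Fz 8.0 | grip 59.2 w 0.276 z 0.2932 q7 1.77
t 11.9 r 59.4 phi 148.3 | opposing(ccw) 0.4 radial-out -8.1 Fz 2.6 | grip 59.0 w 0.276 z 0.2933 q7 1.52
```

```bash
python3 -m inch '[[-0.0095,0.0124,0,0],[-0.0124,0.0095,0,0],[-0.0145,0.006,0,0],[-0.0155,0.002,0,0],[-0.0155,-0.002,0,0],[-0.0145,-0.006,0,0]]'>/dev/null;python3 c.py;python3 -m inch '[[-0.0124,-0.0095,0,0],[-0.0095,-0.0124,0,0],[-0.006,-0.0145,0,0],[-0.002,-0.0155,0,0],[0.002,-0.0155,0,0],[0.006,-0.0145,0,0]]'>/dev/null; python3 c.py;python3 -m inch '[[0.0095,-0.0124,0,0],[0.0124,-0.0095,0,0],[0,0,0,0]]'>/dev/null;python3 c.py; python3 -c "
from h import *
import cv2
c=bot.read_camera('scene');cv2.imwrite('pics/r.png',cv2.resize(c['color'][170:255,310:390,::-1],(560,595),interpolation=cv2.INTER_CUBIC))"
```

```text
t 12.5 r 61.3 phi 58.9 | opposing(ccw) 0.4 radial-out -6.1 Fz 11.0 | grip 59.5 w 0.275 z 0.2932 q7 1.57
t 13.1 r 60.9 phi -28.7 | opposing(ccw) 1.0 radial-out -3.2 Fz 9.9 | grip 59.6 w 0.274 z 0.2932 q7 1.73
t 13.4 r 60.1 phi -61.0 | opposing(ccw) -2.0 radial-out 1.0 Fz 8.8 | grip 60.0 w 0.275 z 0.2933 q7 1.76
```

View pics/r.png

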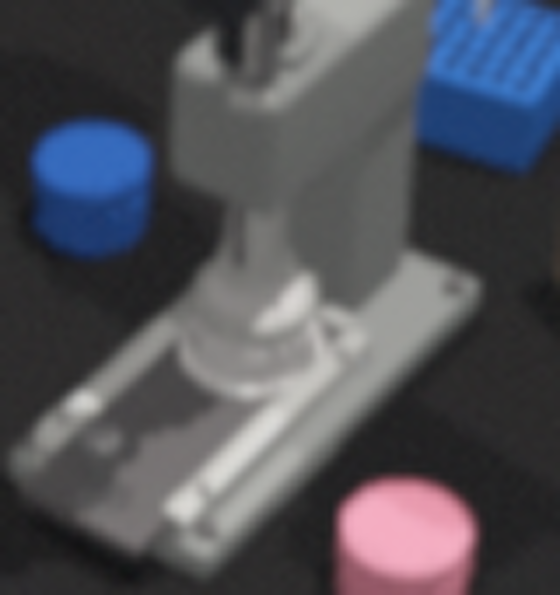

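The ram is well down, with the foot a little above the lid (around (250,270)). Contact is still to come, so I continue in 15° calls, at most 45° at a time.

```bash
python3 -m inch '[[0.0145,-0.006,0,0]]'>/dev/null;python3 c.py;python3 -m inch '[[0.0155,-0.002,0,0]]'>/dev/null;python3 c.py;python3 -m inch '[[0.0155,0.002,0,0]]'>/dev/null;python3 c.py
```

```text
t 13.6 r 59.9 phi -72.6 | opposing(ccw) 0.9 radial-out -1.6 Fz 9.7 | grip 59.9 w 0.278 z 0.2932 q7 1.77
t 13.7 r 59.5 phi -88.9 | opposing(ccw) 0.3 radial-out -2.4 Fz 9.4 | grip 59.9 w 0.275 z 0.2932 q7 1.76
t 13.8 r 59.2 phi -104.4 | opposing(ccw) 1.2 radial-out -2.6 Fz 8.5 | grip 59.9 w 0.280 z 0.2932 q7 1.74
```

```bash
python3 -m inch '[[0,0,0,0]]'>/dev/null;python3 c.py
```

```text
t 13.8 r 59.1 phi -106.1 | opposing(ccw) -2.8 radial-out 1.9 Fz 9.7 | grip 60.0 w 0.274 z 0.2932 q7 1.74
```

```bash
python3 -m inch '[[0.0145,0.006,0,0]]'>/dev/null;python3 c.py;python3 -m inch '[[0.0124,0.0095,0,0]]'>/dev/null;python3 c.py;python3 -m inch '[[0.0095,0.0124,0,0]]'>/dev/null;python3 c.py
```

```text
t 13.9 r 59.0 phi -118.8 | opposing(ccw) 0.9 radial-out -2.5 Fz 9.4 | grip 59.9 w 0.277 z 0.2932 q7 1.72
t 14.1 r 58.8 phi -134.8 | opposing(ccw) 0.4 radial-out -4.1 Fz 6.8 | grip 59.9 w 0.273 z 0.2932 q7 1.69
t 14.2 r 58.8 phi -150.4 | opposing(ccw) 0.8 radial-out -4.4 Fz 5.1 | grip 59.8 w 0.280 z 0.2932 q7 1.65
```

```bash
python3 -m inch '[[0.006,0.0145,0,0]]'>/dev/null;python3 c.py;python3 -m inch '[[0.002,0.0155,0,0]]'>/dev/null;python3 c.py;python3 -m inch '[[-0.002,0.0155,0,0]]'>/dev/null;python3 c.py
```

```text
t 14.2 r 58.8 phi -165.9 | opposing(ccw) 0.0 radial-out -5.0 Fz 4.1 | grip 59.7 w 0.274 z 0.2933 q7 1.61
t 14.3 r 58.9 phi -181.4 | opposing(ccw) 1.3 radial-out -5.5 Fz 4.5 | grip 59.7 w 0.273 z 0.2933 q7 1.57
t 14.4 r 59.1 phi 163.2 | opposing(ccw) 1.3 radial-out -7.4 Fz 2.3 | grip 59.6 w 0.275 z 0.2933 q7 1.54
```

```bash
python3 -m inch '[[-0.006,0.0145,0,0]]'>/dev/null;python3 c.py;python3 -m inch '[[-0.0095,0.0124,0,0]]'>/dev/null;python3 c.py;python3 -m inch '[[-0.0124,0.0095,0,0]]'>/dev/null;python3 c.py
```

```text
t 14.6 r 59.4 phi 147.9 | opposing(ccw) -0.0 radial-out -8.2 Fz 4.2 | grip 59.6 w 0.279 z 0.2932 q7 1.52
t 14.7 r 59.8 phi 132.8 | opposing(ccw) -0.7 radial-out -7.1 Fz 5.6 | grip 59.6 w 0.276 z 0.2932 q7 1.5
t 14.8 r 60.1 phi 117.9 | opposing(ccw) 0.4 radial-out -7.2 Fz 7.2 | grip 59.7 w 0.275 z 0.2932 q7 1.5
```

```bash
python3 -m inch '[[-0.0145,0.006,0,0]]'>/dev/null;python3 c.py;python3 -m inch '[[-0.0155,0.002,0,0]]'>/dev/null;python3 c.py;python3 -m inch '[[-0.0155,-0.002,0,0]]'>/dev/null;python3 c.py
```

```text
t 14.8 r 60.4 phi 103.0 | opposing(ccw) 0.4 radial-out -5.3 Fz 8.8 | grip 59.7 w 0.277 z 0.2932 q7 1.51
t 14.9 r 60.8 phi 88.2 | opposing(ccw) 0.5 radial-out -5.2 Fz 10.8 | grip 59.8 w 0.279 z 0.2932 q7 1.52
t 15.1 r 61.0 phi 73.6 | opposing(ccw) 1.5 radial-out -6.0 Fz 11.2 | grip 59.9 w 0.276 z 0.2932 q7 1.54
```

```bash
python3 -m inch '[[-0.0145,-0.006,0,0]]'>/dev/null;python3 c.py;python3 -m inch '[[-0.0124,-0.0095,0,0]]'>/dev/null;python3 c.py;python3 -m inch '[[-0.0095,-0.0124,0,0]]'>/dev/null;python3 c.py
```

```text
t 15.2 r 61.3 phi 59.6 | opposing(ccw) 5.4 radial-out -6.9 Fz 14.5 | grip 60.3 w 0.278 z 0.2931 q7 1.56
t 15.2 r 61.5 phi 45.3 | opposing(ccw) 5.5 radial-out -5.8 Fz 14.9 | grip 60.4 w 0.279 z 0.2931 q7 1.59
t 15.3 r 61.5 phi 31.1 | opposing(ccw) 5.0 radial-out -5.6 Fz 12.7 | grip 60.4 w 0.278 z 0.2931 q7 1.62
```

Contact was felt near 70° (about 5 N). The lid should come home between about 14° and -20°, so I use finer steps.

```bash
python3 -m inch '[[-0.0033,-0.0066,0,0]]'>/dev/null;python3 c.py;python3 -m inch '[[-0.0024,-0.0069,0,0]]'>/dev/null;python3 c.py
```

```text
t 15.4 r 61.5 phi 23.3 | opposing(ccw) 4.9 radial-out -3.8 Fz 11.7 | grip 60.3 w 0.275 z 0.2932 q7 1.63
t 15.6 r 61.4 phi 17.6 | opposing(ccw) 4.7 radial-out -3.0 Fz 10.7 | grip 60.3 w 0.281 z 0.2932 q7 1.64
```

```bash
python3 -m inch '[[-0.001,-0.0041,0,0]]'>/dev/null;python3 c.py;python3 -m inch '[[-0.0007,-0.0041,0,0]]'>/dev/null;python3 c.py
```

```text
t 15.7 r 61.4 phi 13.6 | opposing(ccw) 3.9 radial-out -1.0 Fz 11.1 | grip 60.2 w 0.275 z 0.2932 q7 1.65
t 15.8 r 61.4 phi 10.3 | opposing(ccw) 4.3 radial-out -2.0 Fz 9.8 | grip 60.2 w 0.279 z 0.2932 q7 1.66
```

```bash
python3 -m inch '[[-0.0004,-0.0042,0,0]]'>/dev/null;python3 c.py;python3 -m inch '[[-0.0001,-0.0042,0,0]]'>/dev/null;python3 c.py
```

```text
t 15.8 r 61.3 phi 6.7 | opposing(ccw) 5.1 radial-out 0.2 Fz 8.8 | grip 60.1 w 0.282 z 0.2933 q7 1.67
t 15.9 r 61.3 phi 3.3 | opposing(ccw) 6.4 radial-out -0.3 Fz 10.0 | grip 60.1 w 0.278 z 0.2932 q7 1.68
```

```bash
python3 -m inch '[[0.0001,-0.0031,0,0]]'>/dev/null;python3 c.py;python3 -m inch '[[0.0002,-0.0031,0,0]]'>/dev/null;python3 c.py
```

```text
t 16.1 r 61.3 phi 1.1 | opposing(ccw) 8.1 radial-out -0.1 Fz 9.5 | grip 60.0 w 0.277 z 0.2933 q7 1.68
t 16.1 r 61.2 phi -1.0 | opposing(ccw) 10.2 radial-out 0.2 Fz 8.3 | grip 60.0 w 0.272 z 0.2933 q7 1.69
```

```bash
python3 -m inch '[[0.0002,-0.0021,0,0]]'>/dev/null;python3 c.py;python3 -m inch '[[0,0,0,0]]'>/dev/null;python3 c.py
```

```text
t 16.2 r 61.2 phi -2.5 | opposing(ccw) 10.1 radial-out -0.4 Fz 9.1 | grip 60.1 w 0.282 z 0.2933 q7 1.69
t 16.4 r 61.2 phi -2.7 | opposing(ccw) 8.9 radial-out 0.6 Fz 7.8 | grip 60.0 w 0.277 z 0.2933 q7 1.69
```

```bash
python3 -m inch '[[0.0003,-0.0021,0,0],[0,0,0,0]]'>/dev/null;python3 c.py;python3 -m inch '[[0,0,0,0]]'>/dev/null;python3 c.py
```

```text
t 16.6 r 61.2 phi -4.0 | opposing(ccw) 9.2 radial-out 0.2 Fz 8.8 | grip 60.0 w 0.272 z 0.2933 q7 1.69
t 16.6 r 61.2 phi -4.0 | opposing(ccw) 10.7 radial-out 0.6 Fz 8.2 | grip 60.0 w 0.275 z 0.2933 q7 1.69
```

```bash
python3 -m inch '[[0.0003,-0.0021,0,0],[0,0,0,0]]'>/dev/null;python3 c.py;python3 -m inch '[[0,0,0,0]]'>/dev/null;python3 c.py;python3 -m inch '[[0,0,0,0]]'>/dev/null;python3 c.py
```

```text
t 16.9 r 61.2 phi -5.5 | opposing(ccw) 10.6 radial-out 1.0 Fz 9.1 | grip 60.0 w 0.270 z 0.2933 q7 1.7
t 16.9 r 61.2 phi -5.5 | opposing(ccw) 10.9 radial-out 0.4 Fz 8.3 | grip 60.0 w 0.278 z 0.2933 q7 1.7
t 17.1 r 61.2 phi -5.5 | opposing(ccw) 10.8 radial-out 0.4 Fz 8.6 | grip 60.0 w 0.275 z 0.2933 q7 1.7
```

```bash
python3 -m inch '[[0.0003,-0.0021,0,0],[0,0,0,0]]'>/dev/null;python3 c.py;python3 -m inch '[[0,0,0,0]]'>/dev/null;python3 c.py;python3 -c "
from h import *
import cv2
c=bot.read_camera('scene');cv2.imwrite('pics/r2.png',cv2.resize(c['color'][185:245,320:380,::-1],(600,600),interpolation=cv2.INTER_CUBIC))"
```

```text
t 17.2 r 61.2 phi -7.1 | opposing(ccw) 11.2 radial-out 0.3 Fz 8.9 | grip 60.1 w 0.276 z 0.2933 q7 1.7
t 17.4 r 61.2 phi -7.1 | opposing(ccw) 12.3 radial-out 0.0 Fz 7.9 | grip 60.1 w 0.278 z 0.2933 q7 1.7
```

View pics/r2.png

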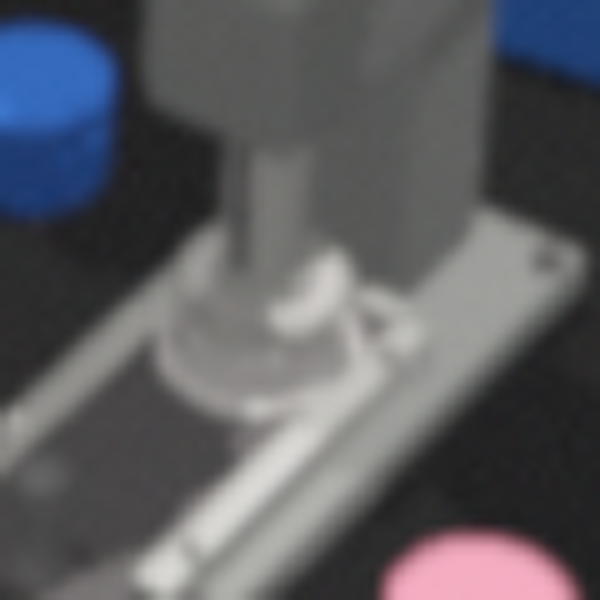

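The ram foot bears on the lid at about (265,300), in a crank with the force rising steadily to 12 N (about 170 N at the ram). That is hard home, well short of crushing. Now one full turn back.

```bash
python3 -m inch '[[-0.0014,0.0146,0,0],[0.002,0.0155,0,0],[0.006,0.0145,0,0],[0.0095,0.0124,0,0]]'>/dev/null;python3 c.py;python3 -m inch '[[0.0124,0.0095,0,0],[0.0145,0.006,0,0],[0.0155,0.002,0,0],[0.0155,-0.002,0,0],[0.0145,-0.006,0,0],[0.0124,-0.0095,0,0],[0.0095,-0.0124,0,0],[0.006,-0.0145,0,0]]'>/dev/null;python3 c.py
```

```text
t 17.8 r 61.4 phi 44.2 | opposing(ccw) -3.2 radial-out -3.9 Fz 8.7 | grip 60.1 w 0.274 z 0.2932 q7 1.59
t 18.6 r 59.1 phi 162.8 | opposing(ccw) -3.4 radial-out -6.5 Fz 3.8 | grip 59.8 w 0.273 z 0.2932 q7 1.55
```

```bash
python3 -m inch '[[0.002,-0.0155,0,0],[-0.002,-0.0155,0,0],[-0.006,-0.0145,0,0],[-0.0095,-0.0124,0,0],[-0.0124,-0.0095,0,0],[-0.0145,-0.006,0,0],[-0.0155,-0.002,0,0],[-0.0155,0.002,0,0],[-0.0145,0.006,0,0],[-0.0124,0.0095,0,0]]'>/dev/null;python3 c.py;python3 -m inch '[[-0.0095,0.0124,0,0],[-0.006,0.0145,0,0],[-0.001,0.0115,0,0],[0,0,0,0],[0,0,0,0]]'>/dev/null;python3 c.py
```

```text
t 19.6 r 60.6 phi -44.6 | opposing(ccw) -4.5 radial-out -4.5 Fz 13.0 | grip 60.4 w 0.274 z 0.2932 q7 1.75
t 20.1 r 61.2 phi -2.3 | opposing(ccw) 0.5 radial-out 3.5 Fz 6.5 | grip 60.0 w 0.277 z 0.2933 q7 1.69
```

Wound back 365°. Now I let go and rise clear.

```bash
python3 -m inch '[[0,0,0,0],[0,0,0,0],[0,0,0,0],[0,0,0,0],[0,0,-0.01,0],[0,0,-0.03,0],[0,0,-0.04,0],[0,0,-0.04,0],[0,0,0,0],[0,0,0,0]]' 0.05; python3 -m inch '[[0,0,0,0],[0.0,-0.04,0,0],[0,-0.04,0,0],[0.0,-0.04,0,0],[0.0,-0.04,0,0],[0,-0.04,0,0],[0,-0.04,0,0],[0,-0.04,0,0],[0,-0.04,0,0],[0,0,0,0],[0,0,0,0]]' >/dev/null; python3 -c "
from h import *;st()
import cv2
I=[]
for n,x,y in(('top',210,140),('scene',290,140)):
    c=bot.read_camera(n);q=c['color'][y:y+96,x:x+128,::-1];I.append(cv2.resize(q,(400,300),interpolation=cv2.INTER_CUBIC))
cv2.imwrite('pics/f.png',np.hstack(I))"
```

```text
t: 21.1
eef_pos: [0.6029, 0.1233, 0.4137]
tool_rot: [0.001, -0.124, 0.992, 0.0]
contact_force: [-0.1, -1.0, -0.2]
gripper_width: 0.585
grasp_force: 0.0
t 22.2 p [ 0.6808 -0.1878  0.4104] toolz [-0.003  0.    -1.   ] yaw y deg 104.11 q [-0.2   0.5   0.62  1.26 -0.28  1.47  2.21] F [-0.1  0.3 -0.8] w 0.586 gf 0.0
```

View pics/f.png

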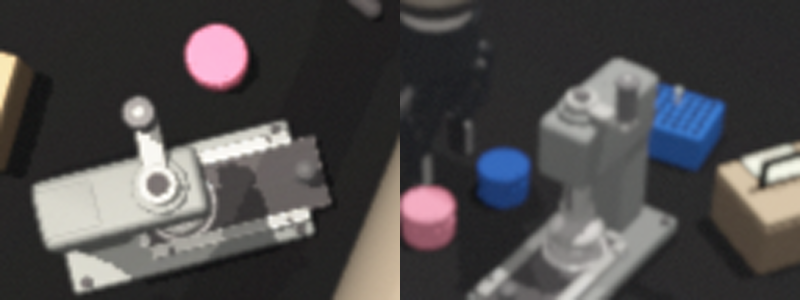

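The crank is free, the slide is in (knob at (308,170) top) and the other things are unmoved. The robot is touching nothing, so I hand in.

```bash
python3 -c "
from station import bot;print(bot.hand_in())"
```

```text
the job is handed in; nothing more can be done
None
```

The job is handed in at about 22 s of the 72 s: slide pushed in to its stop, ram wound down until it came up hard (about 170 N estimated at the ram), then wound back 365° and let go. I judged the lid home from the crank force, since I had no clear view of it.

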